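# Change the batch in the fermenting box

## Task

Change the batch in the garlic fermenting box: slide its hatch open, lift the finished, still warm jar out and stand it upright on the green trivet, and put every garlic bulb that is on the worktop into the chamber. Then push the hatch along its track until it is fully shut against the frame, and only after that set the timer by turning the small inner knob clockwise to the red mark, without disturbing the temperature ring around it. Leave the other things on the worktop where they are.

Things in the scene. Friction and masses are not known exactly. Their poses are not given: they have to be found in the camera images.
- fermenter: White fermenting box fixed on the worktop, 174 mm deep (x), 450 mm long (y); origin under its centre; x to its back, y to its left end. Left part: open-topped chamber with a sliding hatch; rims 12 mm thick, 86 mm above the worktop (100 mm at the left end). Right part, y = -20 to -225 mm: housing, top 112 mm above the worktop, carries the knobs; the hatch slides under it. Turned by up to 0.12 rad
- chamber (a point): Centre of the chamber's floor, 22 mm above the worktop, at y = 111 mm in the fermenter's frame, axes as the fermenter's. Inside, the chamber measures 150 mm in x by 205 mm in y and 64 mm from floor to rim (78 mm at the left end)
- hatch (a joint): Slide of the hatch, a clear flat pane in a dark frame, along the box's length, in m: 0 = fully shut against the left end of the frame, 0.205 = fully open (pushed right, along -y of the fermenter, under the housing), leaving the whole chamber free. Stays where it is left; 1.5 N of friction and some damping
- hatch_handle (a point): Middle of the hatch's steel bow handle: a bar 11 mm thick, 90 mm long, along the fermenter's x axis, on a post at each end, near the hatch's leading (left) edge; the point is on the bar's axis, 132 mm above the worktop, 35 mm above the hatch's frame, at y = 203 mm less the slide's value in the fermenter's frame. With the hatch fully open the bar is 18 mm left of the housing
- timer_knob (a joint): Timer, the inner black knob, in rad: 0 = its white pointer faces the front of the box (-x of the fermenter), grows clockwise seen from above (at 1.57 it faces the left end, +y), stops at 3.2. White marks on the dial plate every 0.4; the larger red mark is at 2.4. 0.02 N m of friction; stays where it is left
- timer_grip (a point): On the knobs' upright axis, 151 mm above the worktop, at y = -125 mm in the fermenter's frame, halfway up the part of the timer knob to grip: a bar 12 mm thick, 40 mm long, 28 mm high (133 to 161 mm above the worktop), along its pointer; the point's -x axis is the pointer. Below the bar the knob is a disc 38 mm across
- temp_ring (a joint): Temperature setting, the outer aluminium ring round the timer knob, in rad, clockwise: 74 mm across, its top 127 mm above the worktop. Turns easily; to be left as it is
- ring_mark (a point): Blue mark on top of the temperature ring, 30 mm from the axis
- ferment_jar: Finished jar in the chamber: squat round brown jar with a pale band and a yellow cap, 58 mm across (cap 52 mm), 55 mm high, closed, 200 g; origin at the centre of its underside, z up; straight-sided below the cap's neck, grip it at half height
- trivet: Flat green flower-shaped silicone trivet fixed on the worktop, 158 mm across, 8 mm thick; origin under its centre at worktop height
- bulb1: Small garlic bulb, about 56 mm across at its widest (22 mm above its base) and 56 mm high, with a flat base 38 mm across; origin at the centre of the base, z up its stem; 34 g. May be absent
- bulb2: Large garlic bulb, about 61 mm across at its widest (22 mm above its base) and 59 mm high, with a flat base 38 mm across; origin at the centre of the base, z up its stem; 42 g. May be absent
- bulb3: Small garlic bulb, about 56 mm across at its widest (22 mm above its base) and 56 mm high, with a flat base 38 mm across; origin at the centre of the base, z up its stem; 34 g. May be absent
- bulb4: Large garlic bulb, about 61 mm across at its widest (22 mm above its base) and 59 mm high, with a flat base 38 mm across; origin at the centre of the base, z up its stem; 42 g. May be absent
- spice_red: Bystander: spice jar with red cap, 45 mm across and 106 mm high, behind the fermenting box; origin under its centre
- spice_dark: Bystander: spice jar with dark cap, 41 mm across and 105 mm high, behind the left part of the fermenting box; origin under its centre
Not all that is in view belongs to the job. What is shaped like the bulb1 but pink or purple is not meant.

How it is judged:
By the outcome, as a careful person would: the job done as asked, in the order asked, and still so for the second after the job is handed in, with the robot touching nothing.
Of bulb1, bulb2, bulb3, bulb4 only 2 to 4 are there at a start; the rules pass over those that are not, and their reading is None.
At some moment in a run one of bulb1, bulb2, bulb3, bulb4, ferment_jar may be knocked a few centimetres aside while the robot is not near it.
Once in a run the grip may slacken for a moment while it holds something.
It also fails if it takes over 210 s, if anything falls off the work surface, if the arm or the gripper's body presses on something with over 40 N, if the wrist force passes 120 N, or if a joint passes its speed limit or range.

## Robot

A 6-joint arm with a two-finger parallel gripper is mounted at the origin on a cart in front of the work surface, level with it; the furniture and walls round the work are solid. World frame = base frame: x ahead of the robot, y to its left, z up, the work surface at z = 0. Lengths are in m, angles in rad, forces in N, time in s.
With the tool pointing down it reaches from about 0.35 to 0.925 m from the base axis. Payload 6.4 kg.
Tool frame: the origin (TCP) lies midway between the tips of the shut fingers; the grasp point (between the pads) lies 19 mm behind it; z points along the fingers, y is the line along which they close (so a half turn about z gives the same grasp; the last joint's range is limited). The gripper opens to 85 mm and grips with 20 to 120 N. Pads are 22 mm wide; open, the fingers measure 114 mm over their backs; the gripper's body (76 mm by 85 mm) begins 54 mm behind the grasp point. The pads swing forward as they close: fully open they stand 13 mm farther back than shut.
Start: joints at [-1.333, 0.245, 1.558, -0, 1.339, -0.174], TCP at [0.26, -0.596, 0.196] pointing down, gripper open.
Joint ranges: [-3.13, 3.13], [-1.02, 2.26], [0.13, 2.54], [-0.95, 4.09], [0.21, 2.88], [-2.74, 2.74]. Speed limits (rad/s): [2.57, 2.57, 3.14, 3.14, 3.14, 3.14].

## Interface

Orientations are given as a 3x3 rotation matrix whose columns are the frame's x, y, z axes.
In Python, from plant import r gives the robot as it stands. The module is installed in compiled form; this text tells all that it offers.
- The arm moves only by the shell command python3 -m jog 'ROWS' [FORCE]. ROWS is JSON, a list of rows, each a list of 7 numbers: the shift along the world's x, y, z in cm, then the turn, a rotation vector about the world's x, y, z in degrees, then the closure in counts, from 0 (fully open) to 255 (shut). In form: [[x, y, z, wx, wy, wz, jaw], ...]. A call has 1 to 12 rows; each row shifts and turns the commanded pose from where the row before left it; what a row does not reach is not made up. A row lasts 1/12 s, in which the tool goes at most 41.7 mm and 7.16 degrees, less where a joint would pass 70% of its speed; a pose out of reach is approached as far as the arm can. A call is refused whole if a number of a shift passes 4.17 or a number of a turn 7.16, either way. A call with a gripper value outside its range is refused whole. The fingers move at their own pace and stop on an object; FORCE is the grip in N (left out, the last holds). Time passes only in rows, so rows that do not move let the fingers close. It gives the time, the measured TCP pose, the force, the opening and the grip force at its end, in the units of the state.
- r.read_state(): the state, without advancing time (a new reading comes with each control period).
- r.get_image(name): name is "scene" or "top" or "wrist"; returns a dict with "img" (384x512x3 uint8, blue, green, red), "mtx" (3x3 intrinsics, pixels), "k1" (the pictures are not rectified: a ray, as slopes to the right and down, at radius r is drawn at 1 + k1 r^2 times it, then the intrinsics apply), "rvec" (rotation vector, rad) and "tvec" (3), from world to camera coordinates, as OpenCV has them; the wrist camera has in their place "tool_from_camera" (4x4, takes a point from camera to tool coordinates, whose origin is the TCP and whose axes are the flange's). Camera axes: x right, y down, z forward; pixel columns grow to the right and rows downward; lengths in m; the calibration is good to about 2 mm. A picture is of the moment at which its call begins: read the wrist's pose just before it. There is no depth.
- r.close_job(): hands the job in; it is judged then, once.
Trained networks look in the newest picture that a camera, given by its name, has taken for a name from the list of things; names that differ only in an ending like _2 or _b are one class to them, and where a whole thing is asked for, a point or a joint stands for the part that bears it (a point fixed in the world has none). Each returns a list of dicts, best first, with "confidence" (0 to 1); they miss things now and then, are a little off and sometimes report something else, mostly with a low value. They report only what shows in the picture. A call takes as long as a camera call. They do not tell look-alikes from the thing itself.
- r.masks_of(thing, camera): "region" (384x512 bool, what is visible of it) and "extent" ([left, top, width, height] in pixels, round what is visible of it).
- r.place_of(thing, camera): "uv" ([column, row] in pixels: a listed point, or the origin of a listed thing).
The state is a dict: "time": time; "joint_pos": joint angles; "dq": joint speeds; "joint_torque": joint torques, N m; "tcp_pos": TCP position; "ee_rot": TCP orientation; "force": force on the tool from outside, world axes, zero at the start; "moment": the same for the moment, N m; "width": finger opening in m; "grip_force": force on a finger pad.
Only numpy, scipy, OpenCV 4.12 (cv2) and the standard library are available. Lean on these libraries where they do the work, as an engineer would, in place of code of your own. Each camera call takes 0.05 s, during which the arm holds its last target. There are 200 camera calls.

## Working session

There is one attempt and no reset: what is moved stays moved. The work goes in short steps, Python scripts to look and compute and a shell command to move; the robot and the scene stay as the last step left them, time stands still between calls to the robot, and variables do not carry over. Pictures are saved under pics/ and viewed, at most 14 in all, crops included, and the job is handed in when it is done.

```bash
mkdir -p pics
cat > h.py <<'E'
import numpy as np, cv2
from plant import r
T=['fermenter','hatch_handle','timer_grip','ring_mark','ferment_jar','trivet','bulb1','bulb2','spice_red','spice_dark','chamber']
def cam(im):
    if 'rvec' in im:
        R=cv2.Rodrigues(np.array(im['rvec'],float))[0]; t=np.array(im['tvec'],float).ravel(); return R,t
    s=r.read_state(); M=np.array(im['tool_from_camera']); Rt=np.array(s['ee_rot']); 
    Rw=Rt@M[:3,:3]; c=Rt@M[:3,3]+np.array(s['tcp_pos']); return Rw.T,-Rw.T@c
def ray(im,uv):
    K=np.array(im['mtx']);d=np.array([(uv[0]-K[0,2])/K[0,0],(uv[1]-K[1,2])/K[1,1]]);u=d.copy()
    for _ in range(20): u=d/(1+im['k1']*(u@u))
    R,t=cam(im); return -R.T@t, R.T@np.array([u[0],u[1],1])
def onz(im,uv,z):
    c,d=ray(im,uv); return c+d*(z-c[2])/d[2]
def proj(im,P):
    K=np.array(im['mtx']);R,t=cam(im);p=R@np.array(P)+t;u=p[:2]/p[2];u=u*(1+im['k1']*(u@u));return K[:2,:2]@u+K[:2,2]
def tri(pairs):
    A=np.zeros((3,3));b=np.zeros(3)
    for im,uv in pairs:
        c,d=ray(im,uv);d=d/np.linalg.norm(d);P=np.eye(3)-np.outer(d,d);A+=P;b+=P@c
    return np.linalg.solve(A,b)
E
python3 - <<'E'
from h import *
np.set_printoptions(precision=3,suppress=True)
H=dict(fermenter=0,hatch_handle=.132,timer_grip=.151,ring_mark=.127,ferment_jar=.022,trivet=0,bulb1=0,bulb2=0,spice_red=0,spice_dark=0,chamber=.022)
for c in('top','scene'):
    im=r.get_image(c);cv2.imwrite(f'pics/{c}0.png',im['img'])
    print(c,'cam',-cam(im)[0].T@cam(im)[1])
    for t in T:
        for d in r.place_of(t,c): 
            if d['confidence']>.2: print(t,round(d['confidence'],2),np.array(d['uv']),onz(im,d['uv'],H[t]))
print(r.read_state())
E
```

```text
top cam [ 0.533 -0.032  1.306]
fermenter 0.9 [262.2 173.1] [ 0.664 -0.088  0.   ]
hatch_handle 0.65 [200.6 167.2] [0.662 0.065 0.132]
timer_grip 0.58 [318.4 171.9] [ 0.653 -0.214  0.151]
ring_mark 0.77 [304.4 162.4] [ 0.678 -0.184  0.127]
trivet 0.77 [174.  246.8] [0.466 0.141 0.   ]
trivet 0.54 [261.8 173.8] [ 0.662 -0.087  0.   ]
bulb1 0.79 [261.8 267.4] [ 0.415 -0.09   0.   ]
bulb1 0.72 [307.7 256.8] [ 0.444 -0.21   0.   ]
bulb1 0.64 [332.1 241.7] [ 0.484 -0.274  0.   ]
bulb2 0.79 [261.8 267.4] [ 0.415 -0.09   0.   ]
bulb2 0.72 [307.7 256.8] [ 0.444 -0.21   0.   ]
bulb2 0.64 [332.1 241.7] [ 0.484 -0.274  0.   ]
spice_red 0.83 [260.8 121.2] [ 0.803 -0.083  0.   ]
spice_dark 0.83 [180.3 118.9] [0.806 0.132 0.   ]
spice_dark 0.71 [264.5 120.5] [ 0.805 -0.093  0.   ]
spice_dark 0.3 [177.5 245.9] [0.469 0.132 0.   ]
scene cam [0.18  0.667 0.56 ]
fermenter 0.84 [253.  215.2] [ 0.66  -0.086  0.   ]
fermenter 0.64 [218.3 227.3] [0.703 0.01  0.   ]
hatch_handle 0.96 [213.2 193.5] [0.671 0.062 0.132]
timer_grip 0.47 [276.2 149.4] [ 0.657 -0.199  0.151]
ring_mark 0.79 [268.8 156.9] [ 0.676 -
[... 315 characters left out ...]
[337.7 238.3] [ 0.427 -0.108  0.   ]
spice_red 0.59 [212.4 202.5] [ 0.793 -0.081  0.   ]
spice_dark 0.97 [153.1 238.1] [0.809 0.135 0.   ]
chamber 0.66 [227.8 230.2] [0.655 0.034 0.022]
{'time': 1.2, 'joint_pos': array([-1.333,  0.245,  1.558, -0.   ,  1.339, -0.174]), 'dq': array([-0.   , -0.001,  0.   , -0.   ,  0.001,  0.001]), 'joint_torque': array([  0.   , -42.952, -32.642,  -0.   ,   0.   ,  -0.   ]), 'tcp_pos': array([ 0.26 , -0.596,  0.196]), 'ee_rot': array([[ 0.916,  0.4  , -0.   ],
       [ 0.4  , -0.916,  0.   ],
       [-0.   , -0.   , -1.   ]]), 'force': array([ 0.584, -0.385,  0.076]), 'moment': array([ 0.002, -0.026,  0.019]), 'grip_force': 0.0, 'width': 0.08544771261852287}
```

Run:
```python
import cv2
a=cv2.imread('pics/top0.png')[90:300,130:370]; cv2.imwrite('pics/top0c.png',cv2.resize(a,None,fx=2.85,fy=2.85,interpolation=3)[:600])
a=cv2.imread('pics/scene0.png')[110:330,120:400]; cv2.imwrite('pics/scene0c.png',cv2.resize(a,None,fx=2.7,fy=2.7,interpolation=3)[:600])
```

```text
(no output)
```

View pics/top0c.png

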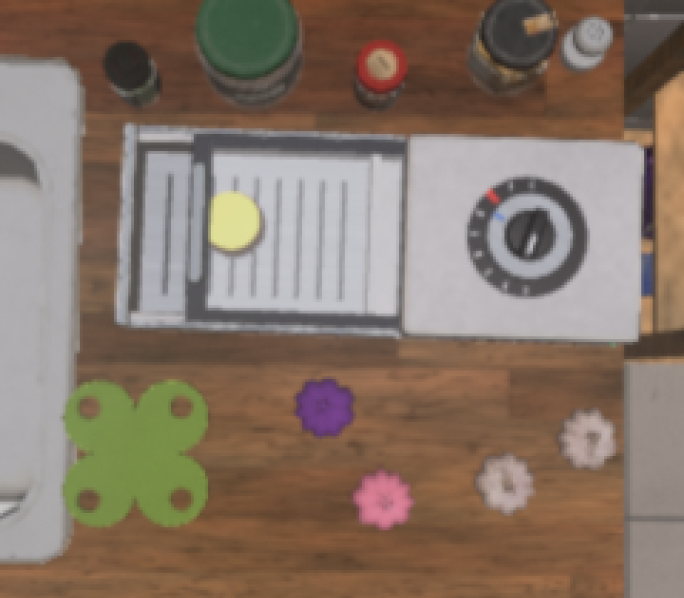

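View pics/scene0c.png

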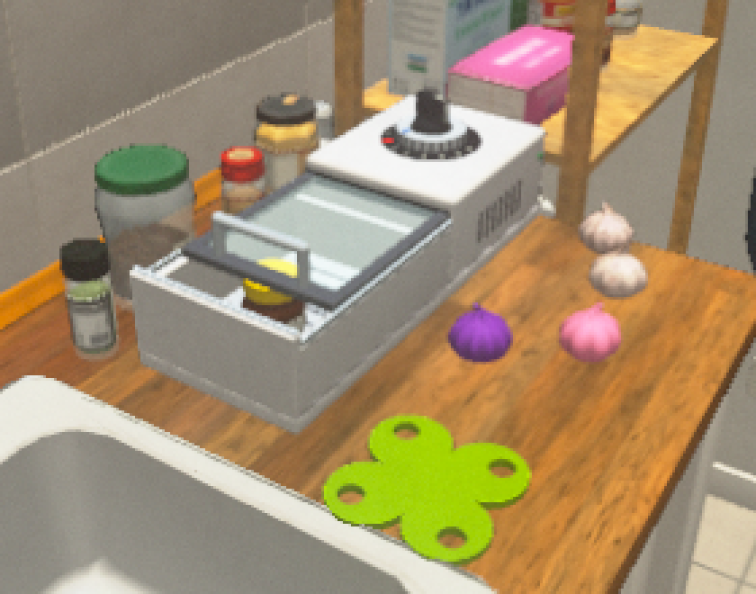

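Only two bulbs are white (top image ≈(307,257) and (336,244)). The purple (244,233) and pink (264,265) ones are decoys, and the jar is under the partly open hatch. I'll start moving and take a wrist picture of the bulbs and knob on the way.

```bash
python3 - <<'E'
from h import *
np.set_printoptions(precision=4,suppress=True)
im=r.get_image('top')
C=[onz(im,(130+u/2.85,90+v/2.85),.112)for u,v in((408,135),(643,142),(638,340),(402,333))]
print(np.array(C)); C=np.array(C)[:,:2]
for d in(C[0]-C[1],C[3]-C[2]):print(np.arctan2(-d[0],d[1]),np.linalg.norm(d))
d=C[0]-C[3];e=C[1]-C[2];print(np.arctan2(d[1],d[0]),np.arctan2(e[1],e[0]),np.linalg.norm(d),C.mean(0))
E
python3 -m jog '[[2,3.6,0.6,0,0,-2.55,0],[2,3.6,0.6,0,0,-2.55,0],[2,3.6,0.6,0,0,-2.55,0],[2,3.6,0.6,0,0,-2.55,0],[2,3.6,0.6,0,0,-2.55,0],[2,3.6,0.6,0,0,-2.55,0],[2,3.6,0.6,0,0,-2.55,0],[2,3.6,0.6,0,0,-2.55,0],[2,3.6,0.6,0,0,-2.55,0],[2,3.6,0.6,0,0,-2.55,0],[0,0,0,0,0,0,0],[0,0,0,0,0,0,0]]'
python3 - <<'E'
from h import *
np.set_printoptions(precision=4,suppress=True)
im=r.get_image('wrist');cv2.imwrite('pics/w1.png',im['img'])
s=r.read_state();print(s['tcp_pos'],s['ee_rot'],s['joint_pos'])
for t,z in(('bulb1',0),('timer_grip',.151),('ring_mark',.127)):
    for d in r.place_of(t,'wrist'): print(t,round(d['confidence'],2),np.array(d['uv']),onz(im,d['uv'],z))
E
```

```text
[[ 0.7405 -0.1092  0.112 ]
 [ 0.7374 -0.3112  0.112 ]
 [ 0.5674 -0.3065  0.112 ]
 [ 0.5706 -0.1056  0.112 ]]
-0.015153422127545267 0.2020437026541786
-0.016198232299660876 0.200896171887879
-0.020808647520456056 -0.027548141435106893 0.16988803338679517 [ 0.654  -0.2081]
time: 2.25
tcp_pos: [0.4612, -0.2341, 0.2568]
ee_rot: [[1.0, -0.029, 0.001], [-0.029, -1.0, -0.001], [0.001, 0.001, -1.0]]
force: [0.3, -0.0, -0.3]
width: 0.0854
grip_force: 0.0
[ 0.4604 -0.2352  0.2563] [[ 0.9995 -0.0312  0.0002]
 [-0.0312 -0.9995 -0.0007]
 [ 0.0002  0.0007 -1.    ]] [-0.6916 -0.1184  1.8287 -0.0004  1.4307  0.9105]
bulb1 0.89 [111.1 124.7] [ 0.5083 -0.0411  0.    ]
bulb1 0.82 [158.2 184.7] [ 0.4202 -0.0961  0.    ]
bulb1 0.81 [233.9 170.5] [ 0.438  -0.2082  0.    ]
bulb1 0.55 [284.8 138.7] [ 0.4813 -0.282   0.    ]
```

View pics/w1.png

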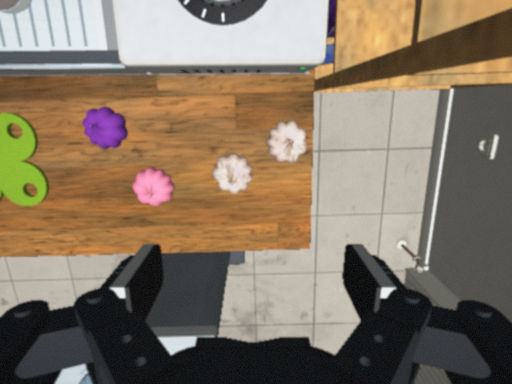

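The wrist view shows two white bulbs at (233,172) and (287,141), and the pink and purple decoys at (153,187) and (105,127). The pale colour and the position confirm which are meant. Next I go to the hatch handle.

```bash
python3 -m jog '[[2.2,3.33,0,0,0,0,0],[2.2,3.33,0,0,0,0,0],[2.2,3.33,0,0,0,0,0],[2.2,3.33,0,0,0,0,0],[2.2,3.33,0,0,0,0,0],[2.2,3.33,0,0,0,0,0],[2.2,3.33,0,0,0,0,0],[2.2,3.33,0,0,0,0,0],[2.2,3.33,0,0,0,0,0],[0,0,-3,0,0,0.6,0],[0,0,-2,0,0,0,0],[0,0,0,0,0,0,0]]'
python3 - <<'E'
from h import *
np.set_printoptions(precision=4,suppress=True)
im=r.get_image('wrist');cv2.imwrite('pics/w2.png',im['img'])
s=r.read_state();print(s['tcp_pos'],s['ee_rot'],s['joint_pos'])
for t,z in(('hatch_handle',.132),('ferment_jar',.022),('spice_dark',0)):
    for d in r.place_of(t,'wrist'): print(t,round(d['confidence'],2),np.array(d['uv']),onz(im,d['uv'],z))
E
```

```text
time: 3.45
tcp_pos: [0.6554, 0.0633, 0.1997]
ee_rot: [[1.0, -0.024, -0.01], [-0.024, -1.0, 0.001], [-0.01, -0.0, -1.0]]
force: [-1.7, -0.2, -0.7]
width: 0.0854
grip_force: 0.0
[0.6565 0.0629 0.2025] [[ 0.9997 -0.0245 -0.0068]
 [-0.0245 -0.9997  0.0004]
 [-0.0068 -0.0002 -1.    ]] [-0.076   0.2661  1.5208 -0.0001  1.3614  1.5193]
hatch_handle 0.8 [247.5 185.5] [0.6621 0.0668 0.132 ]
spice_dark 0.74 [183.3  33.6] [0.8088 0.1382 0.    ]
```

View pics/w2.png

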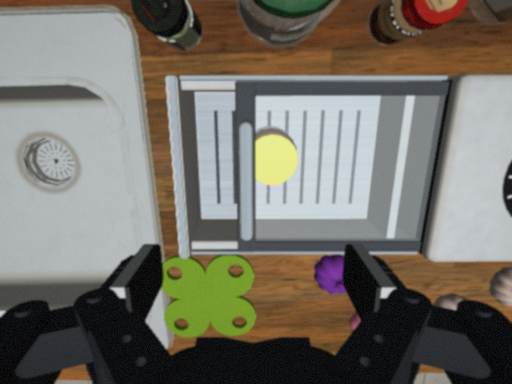

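```bash
python3 -m jog '[[0.4,0.4,-3,0,0,0,0],[0.1,0,-3,0,0,0,0],[0,0,-2.2,0,0,0,0],[0,0,0,0,0,0,0],[0,0,0,0,0,0,255],[0,0,0,0,0,0,255],[0,0,0,0,0,0,255],[0,0,0,0,0,0,255],[0,0,0,0,0,0,255],[0,0,0,0,0,0,255],[0,0,0,0,0,0,255],[0,0,0,0,0,0,255]]' 40
```

```text
time: 4.65
tcp_pos: [0.6632, 0.0681, 0.1242]
ee_rot: [[1.0, -0.023, 0.0], [-0.023, -1.0, 0.0], [0.0, -0.0, -1.0]]
force: [-0.7, 0.2, 0.1]
width: 0.0
grip_force: 0.0
```

Run:
```python
from h import *
np.set_printoptions(precision=4,suppress=True)
print(r.read_state()['width'],r.read_state()['grip_force'])
im=r.get_image('scene')
for t,z in(('hatch_handle',.132),):
    for d in r.place_of(t,'scene'): print(t,round(d['confidence'],2),np.array(d['uv']),onz(im,d['uv'],z))
a=im['img'][130:270,130:320]; cv2.imwrite('pics/s3.png',cv2.resize(a,None,fx=4,fy=4,interpolation=3))
```

```text
2.169417525502646e-05 0.0
hatch_handle 0.71 [216.5 196.6] [0.6566 0.0696 0.132 ]
hatch_handle 0.16 [269.7 156.2] [ 0.6707 -0.188   0.132 ]
```

View pics/s3.png

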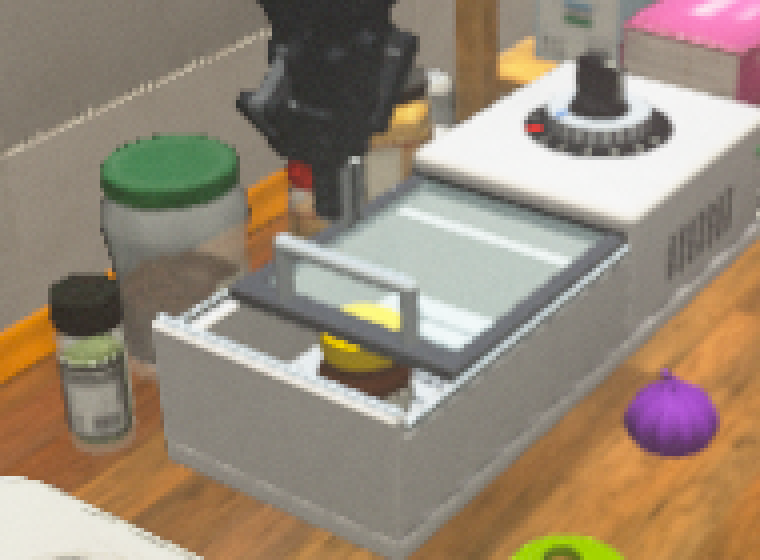

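Run:
```python
from h import *
np.set_printoptions(precision=4,suppress=True)
im=r.get_image('scene');s=r.read_state();p=s['tcp_pos'];print(p,proj(im,p),proj(im,p+np.array([0,0,.019])),proj(im,[.662,.067,.132]), proj(im,p+np.array([0,-.05,0])))
it=r.get_image('top')
for n,i in(('scene',im),('top',it)):
  for d in r.place_of('hatch_handle',n)[:2]: print(n,d['uv'],d['confidence'])
cv2.imwrite('pics/t3.png',cv2.resize(it['img'][120:220,160:300],None,fx=5,fy=5,interpolation=3))
```

```text
[0.6631 0.0681 0.124 ] [214.7458 198.646 ] [214.3583 191.2045] [215.272 195.465] [227.7926 189.7234]
scene [155.7, 236.0] 0.67
scene [215.8, 195.1] 0.64
top [198.3, 168.5] 0.67
```

View pics/t3.png

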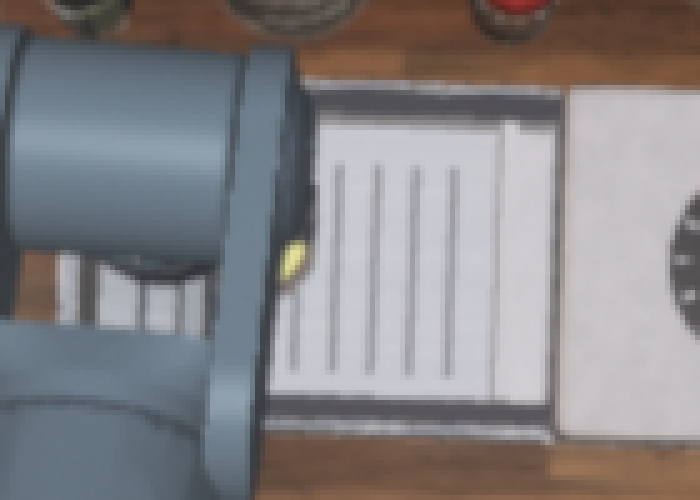

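Run:
```python
from h import *
np.set_printoptions(precision=4,suppress=True)
im=r.get_image('wrist');s=r.read_state();cv2.imwrite('pics/w4.png',im['img']);print(s['tcp_pos'],s['width'],proj(im,s['tcp_pos']),proj(im,[.662,.067,.132]),np.array(im['tool_from_camera']))
for d in r.place_of('hatch_handle','wrist')[:2]: print(d)
i2=r.get_image('scene');print(onz(i2,(214,184),.124))
```

```text
[0.6631 0.068  0.124 ] 0.0003476841044043869 [252.211  223.0028] [253.9597 229.7485] [[ 0.0009 -0.9588 -0.284   0.073 ]
 [ 1.      0.0012 -0.0009  0.0003]
 [ 0.0012 -0.284   0.9588 -0.1789]
 [ 0.      0.      0.      1.    ]]
{'uv': [250.3, 230.8], 'confidence': 0.64}
[0.7079 0.0124 0.124 ]
```

View pics/w4.png

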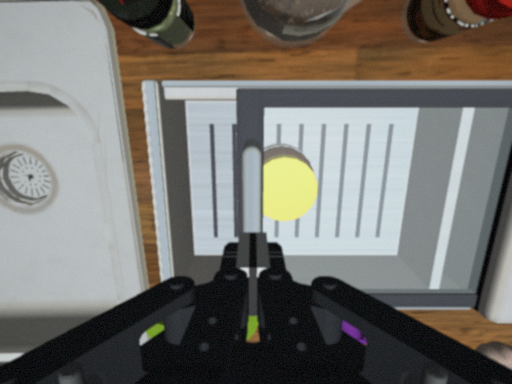

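Run:
```python
from h import *
np.set_printoptions(precision=1,suppress=True)
im=r.get_image('wrist');s=r.read_state();sc=r.get_image('scene');R=np.array(s['ee_rot'])
for z in(0,-.01,-.02,-.03,-.04,-.05):
  print(z,[proj(i,s['tcp_pos']+R@np.array([0.,y,z])) for i in(im,sc) for y in(0,.0145)],'open',[proj(im,s['tcp_pos']+R@np.array([0.,y,z])) for y in(.0425,.057)],proj(im,s['tcp_pos']+R@np.array([0.011,0,z])))
```

```text
0 [array([252.2, 223. ]), array([275.3, 223. ]), array([214.7, 198.6]), array([218.7, 196. ])] open [array([320. , 223.1]), array([343.1, 223.1])] [252.2 206.4]
-0.01 [array([252.2, 229.4]), array([276.5, 229.4]), array([214.5, 194.7]), array([218.6, 192.1])] open [array([323.5, 229.5]), array([347.9, 229.5])] [252.2 212. ]
-0.02 [array([252.1, 236.5]), array([277.8, 236.5]), array([214.3, 190.8]), array([218.4, 188.2])] open [array([327.4, 236.6]), array([353.2, 236.6])] [252.1 218.2]
-0.03 [array([252.1, 244.4]), array([279.3, 244.4]), array([214.1, 186.8]), array([218.2, 184.3])] open [array([331.8, 244.5]), array([359. , 244.5])] [252.1 225.2]
-0.04 [array([252. , 253.3]), array([280.9, 253.3]), array([213.9, 182.8]), array([218. , 180.3])] open [array([336.7, 253.4]), array([365.7, 253.4])] [252.  233.1]
-0.05 [array([252. , 263.4]), array([282.8, 263.4]), array([213.7, 178.7]), array([217.8, 176.2])] open [array([342.3, 263.5]), array([373.2, 263.5])] [252. 242.]
```

The visible fingertips sit about 3.5 cm behind the reported TCP. In the wrist picture they are at row ≈235 instead of 223, and in the scene at row 184 instead of 198. The fingers therefore shut above the bar, so I descend in steps and test.

```bash
python3 -m jog '[[0,0,0,0,0,0,0],[0,0,0,0,0,0,0],[0,0,0,0,0,0,0],[0,0,0,0,0,0,0],[0,0,0,0,0,0,0],[0,0,-1,0,0,0,0],[0,0,-1,0,0,0,0],[0,0,-0.5,0,0,0,0],[0,0,0,0,0,0,0]]' 40
python3 -m jog '[[0,0,0,0,0,0,0],[0,0,0,0,0,0,255],[0,0,0,0,0,0,255],[0,0,0,0,0,0,255],[0,0,0,0,0,0,255],[0,0,0,0,0,0,255],[0,0,0,0,0,0,255],[0,0,0,0,0,0,255],[0,0,0,0,0,0,255]]' 40
```

```text
time: 5.95
tcp_pos: [0.6614, 0.0681, 0.0961]
ee_rot: [[1.0, -0.023, -0.005], [-0.023, -1.0, 0.0], [-0.005, -0.0, -1.0]]
force: [0.1, 0.5, 0.4]
width: 0.0852
grip_force: 0.0
time: 6.7
tcp_pos: [0.6633, 0.0681, 0.0994]
ee_rot: [[1.0, -0.023, 0.0], [-0.023, -1.0, 0.0], [0.0, -0.0, -1.0]]
force: [0.2, -0.1, 0.8]
width: 0.006
grip_force: 34.2
```

```bash
python3 -m jog '[[0,0,0,0,0,0,0],[0,0,0,0,0,0,0],[0,0,0,0,0,0,0],[0,0,0,0,0,0,0],[0,0,-1,0,0,0,0],[0,0,-0.4,0,0,0,0],[0,0,0,0,0,0,0],[0,0,0,0,0,0,255],[0,0,0,0,0,0,255],[0,0,0,0,0,0,255],[0,0,0,0,0,0,255],[0,0,0,0,0,0,255]]' 40
python3 -m jog '[[0,0,0,0,0,0,255],[0,0,0,0,0,0,255]]' 40
```

```text
time: 7.7
tcp_pos: [0.6634, 0.068, 0.0854]
ee_rot: [[1.0, -0.023, 0.001], [-0.023, -1.0, -0.0], [0.001, 0.0, -1.0]]
force: [-0.4, 0.3, 0.6]
width: 0.0254
grip_force: 0.0
time: 7.87
tcp_pos: [0.6633, 0.068, 0.0854]
ee_rot: [[1.0, -0.023, 0.0], [-0.023, -1.0, 0.0], [0.0, -0.0, -1.0]]
force: [0.1, 0.9, 1.5]
width: 0.0093
grip_force: 38.9
```

```bash
python3 -m jog '[[0,-1,0,0,0,0,255],[-0.03,-1.4,0,0,0,0,255],[-0.03,-1.4,0,0,0,0,255],[-0.03,-1.4,0,0,0,0,255],[-0.03,-1.4,0,0,0,0,255],[-0.03,-1.4,0,0,0,0,255],[-0.03,-1.4,0,0,0,0,255],[-0.03,-1.4,0,0,0,0,255],[-0.03,-1.4,0,0,0,0,255],[-0.03,-1.4,0,0,0,0,255],[-0.03,-1.4,0,0,0,0,255],[0,-0.3,0,0,0,0,255]]' 60
python3 -m jog '[[0,-0.2,0,0,0,0,255],[0,0,0,0,0,0,255],[0,0,0,0,0,0,255]]'
```

```text
time: 8.87
tcp_pos: [0.6597, -0.0883, 0.0854]
ee_rot: [[1.0, -0.026, -0.001], [-0.026, -1.0, -0.001], [-0.0, 0.001, -1.0]]
force: [-3.2, 6.0, 6.2]
width: 0.009
grip_force: 59.1
time: 9.12
tcp_pos: [0.6597, -0.0882, 0.0854]
ee_rot: [[1.0, -0.024, -0.001], [-0.024, -1.0, -0.001], [-0.001, 0.001, -1.0]]
force: [-4.9, 0.6, 6.1]
width: 0.0091
grip_force: 59.0
```

```bash
python3 -m jog '[[0,-0.3,0,0,0,0,255],[0,-0.2,0,0,0,0,255],[0,0,0,0,0,0,255]]'; python3 -m jog '[[0,0.3,0,0,0,0,0],[0,0,0,0,0,0,0],[0,0,0,0,0,0,0],[0,0,0,0,0,0,0],[0,0,0,0,0,0,0],[0,0,3,0,0,0,0],[0,0,4,0,0,0,0],[0,0,4,0,0,0,0],[0,4,0,0,0,0,0],[0,4,0,0,0,0,0],[-2,3,0,0,0,0,0],[0,0,0,0,0,0,0]]'
python3 - <<'E'
from h import *
np.set_printoptions(precision=4,suppress=True)
ims={}
for c in('wrist','top','scene'):
    im=r.get_image(c);s=r.read_state()
    cv2.imwrite(f'pics/{c}5.png',im['img'])
    for t,z in(('hatch_handle',.132),('ferment_jar',.022),('fermenter',0),('trivet',0),('bulb1',0)):
        for d in r.place_of(t,c)[:4]:
            if d['confidence']>.3: print(c,t,round(d['confidence'],2),np.array(d['uv']),onz(im,d['uv'],z))
    for d in r.masks_of('ferment_jar',c)[:1]:print(c,d['extent'],d['confidence'])
print(s['tcp_pos'],s['joint_pos'])
E
```

```text
time: 9.37
tcp_pos: [0.6597, -0.0881, 0.0853]
ee_rot: [[1.0, -0.023, -0.001], [-0.023, -1.0, 0.008], [-0.002, -0.008, -1.0]]
force: [-2.5, 15.3, 9.3]
width: 0.0091
grip_force: 41.2
time: 10.37
tcp_pos: [0.6379, 0.0257, 0.1948]
ee_rot: [[1.0, -0.018, -0.002], [-0.018, -1.0, 0.002], [-0.002, -0.002, -1.0]]
force: [-0.6, -0.5, 0.0]
width: 0.0857
grip_force: 0.0
wrist hatch_handle 0.75 [392.7 167.8] [ 0.6595 -0.0915  0.132 ]
wrist ferment_jar 0.62 [240.5 136.2] [0.6759 0.0334 0.022 ]
wrist fermenter 0.59 [345.  148.7] [ 0.6558 -0.0932  0.    ]
wrist trivet 0.68 [175.3 283.7] [0.4726 0.1313 0.    ]
wrist bulb1 0.92 [420.3 298.3] [ 0.4412 -0.213   0.    ]
wrist bulb1 0.8 [305.2 257.2] [ 0.5096 -0.0487  0.    ]
wrist bulb1 0.59 [340.7 307.9] [ 0.4277 -0.1015  0.    ]
wrist [212.9, 111.0, 49.1, 61.2] 0.58
top hatch_handle 0.82 [262.3 167.7] [ 0.6633 -0.0826  0.132 ]
top hatch_handle 0.67 [264.2 122.1] [ 0.7738 -0.0859  0.132 ]
top fermenter 0.66 [256.9 173.5] [ 0.6623 -0.074   0.    ]
top bulb1 0.54 [310. 258.] [ 0.4411 -0.2162  0.    ]
top bulb1 0.53 [262.  266.8] [ 0.4166 -0.0902  0.    ]
top bulb1 0.52 [334.2 242.7] [ 0.4819 -0.28    0.    ]
scene hatch_handle 0.66 [253.5 170.3] [ 0.66   -0.0889  0.132 ]
scene hatch_handle 0.45 [220.2 230.7] [0.5696 0.1727 0.132 ]
scene ferment_jar 0.54 [228.9 228.2] [0.6582 0.0254 0.022 ]
scene fermenter 0.98 [251.9 215.3] [ 0.6618 -0.0842  0.    ]
scene fermenter 0.48 [270.7 155.2] [ 0.8235 -0.4615  0.    ]
scene trivet 0.64 [278.  288.8] [0.4635 0.1258 0.    ]
scene bulb1 0.84 [297.5 240.2] [ 0.507  -0.0481  0.    ]
scene bulb1 0.79 [336.3 240.5] [ 0.4264 -0.0976  0.    ]
scene bulb1 0.54 [342.8 204.1] [ 0.4773 -0.2723  0.    ]
scene bulb1 0.51 [343.2 215.9] [ 0.4534 -0.2134  0.    ]
scene [212.2, 205.0, 22.9, 24.8] 0.96
[0.6402 0.0209 0.1951] [-0.1441  0.2243  1.5843 -0.      1.333   1.4497]
```

View pics/wrist5.png

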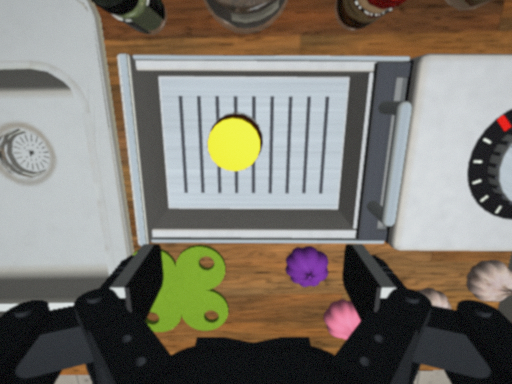

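```bash
cat >> h.py <<'E'
def cap(n):
    im=r.get_image(n);b,g,rr=[im['img'][...,i].astype(int) for i in range(3)]
    m=((rr>190)&(g>190)&(b<150)).astype(np.uint8);k,l,st,ce=cv2.connectedComponentsWithStats(m)
    i=1+np.argmax(st[1:,4]);return im,ce[i],st[i]
E
python3 - <<'E'
from h import *
np.set_printoptions(precision=4,suppress=True)
for n in('wrist','top','scene'):
    im,c,st=cap(n);print(n,c,st,onz(im,c,.077))
    for z in((.132,) if 0 else ()):pass
E
```

```text
wrist [228.3732 147.1406] [ 202  121   53   53 2141] [0.6713 0.0437 0.077 ]Traceback (most recent call last):
  File "<stdin>", line 4, in <module>
  File "h.py", line 25, in cap
    i=1+np.argmax(st[1:,4]);return im,ce[i],st[i]
        ~~~~~~~~~^^^^^^^^^^
    return _wrapfunc(a, 'argmax', axis=axis, out=out, **kwds)
    return bound(*args, **kwds)
ValueError: attempt to get argmax of an empty sequence
```

```bash
python3 -m jog '[[1.5,1.1,0,0,0,0,0],[1.6,1.2,-1,0,0,0,0],[0,0,-3,0,0,0,0],[0,0,-3,0,0,0,0],[0,0,-0.5,0,0,0,0],[0,0,0,0,0,0,0],[0,0,0,0,0,0,0],[0,0,0,0,0,0,0]]'
python3 - <<'E'
from h import *
np.set_printoptions(precision=4,suppress=True)
im,c,st=cap('wrist');print(c,st,onz(im,c,.077),r.read_state()['tcp_pos'])
it=r.get_image('top');a=cv2.imread('pics/top0.png').astype(int);m=(a[...,2]-a[...,0]>60)&(a[...,1]-a[...,0]>60)&(a[...,1]>150)
k,l,s2,ce=cv2.connectedComponentsWithStats(m.astype(np.uint8));i=1+np.argmax(s2[1:,4])
print([(s2[j],onz(it,ce[j],.077)) for j in range(1,k) if s2[j][4]>40])
E
```

```text
time: 12.18
tcp_pos: [0.6727, 0.0438, 0.1228]
ee_rot: [[1.0, -0.023, 0.004], [-0.023, -1.0, -0.0], [0.004, 0.0, -1.0]]
force: [0.1, 0.5, 0.4]
width: 0.0856
grip_force: 0.0
[252.6722 202.227 ] [ 220  171   66   63 3203] [0.6715 0.0435 0.077 ] [0.6728 0.0438 0.1229]
[(array([204, 158,  17,  19, 253], dtype=int32), array([0.6694, 0.0424, 0.077 ]))]
```

```bash
python3 -m jog '[[-0.1,0,-3,0,0,0,0],[0,0,-3,0,0,0,0],[0,0,-3,0,0,0,0],[0,0,-2.5,0,0,0,0],[0,0,-1.7,0,0,0,0],[0,0,0,0,0,0,0],[0,0,0,0,0,0,255],[0,0,0,0,0,0,255],[0,0,0,0,0,0,255],[0,0,0,0,0,0,255],[0,0,0,0,0,0,255],[0,0,0,0,0,0,255]]' 60
```

```text
time: 13.28
tcp_pos: [0.6728, 0.0437, -0.0084]
ee_rot: [[1.0, -0.023, 0.006], [-0.023, -1.0, -0.001], [0.006, 0.001, -1.0]]
force: [0.5, -0.3, 7.8]
width: 0.0556
grip_force: 64.6
```

```bash
python3 -m jog '[[0,0,1,0,0,0,255],[0,0,2.5,0,0,0,255],[0,0,3,0,0,0,255],[0,0,3,0,0,0,255],[0,0,2,0,0,0,255],[-1.5,0.6,0,0,0,0,255],[-3,1.4,0,0,0,0,255],[-3,1.4,0,0,0,0,255],[-3,1.4,0,0,0,0,255],[-3,1.4,0,0,0,0,255],[-3,1.4,0,0,0,0,255],[-2,1,0,0,0,0,255]]' 60
python3 -m jog '[[-1.7,0.7,0,0,0,0,255],[0,0,0,0,0,0,255],[0,0,0,0,0,0,255]]'
python3 - <<'E'
from h import *
np.set_printoptions(precision=4,suppress=True)
a=cv2.imread('pics/top0.png').astype(int);it=r.get_image('top')
m=(a[...,1]-a[...,0]>40)&(a[...,1]-a[...,2]>15);k,l,s2,ce=cv2.connectedComponentsWithStats(m.astype(np.uint8))
print([(s2[j],onz(it,s2[j][:2]+s2[j][2:4]/2-.5,.008)) for j in range(1,k) if s2[j][4]>200]);s=r.read_state();print(s['tcp_pos'],s['width'])
im=r.get_image('wrist');cv2.imwrite('pics/w6.png',im['img'])
E
```

```text
time: 14.28
tcp_pos: [0.4819, 0.131, 0.1028]
ee_rot: [[1.0, -0.022, -0.002], [-0.022, -1.0, 0.0], [-0.002, -0.0, -1.0]]
force: [-0.7, 1.7, -2.4]
width: 0.0555
grip_force: 64.5
time: 14.53
tcp_pos: [0.4675, 0.1374, 0.1035]
ee_rot: [[1.0, -0.022, 0.001], [-0.022, -1.0, -0.0], [0.001, 0.0, -1.0]]
force: [0.2, -0.8, -1.5]
width: 0.0555
grip_force: 64.5
[(array([ 153,  224,   49,   50, 1757], dtype=int32), array([0.4621, 0.1323, 0.008 ]))]
[0.4685 0.137  0.1037] 0.05552275230875226
```

View pics/w6.png

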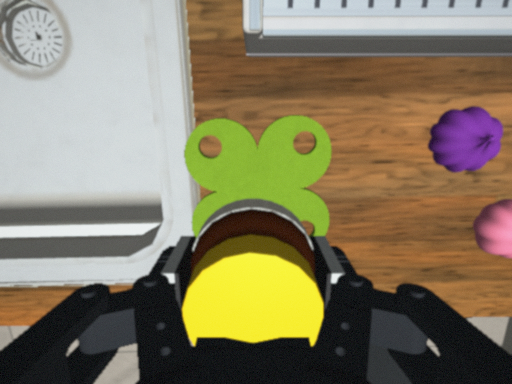

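```bash
python3 -m jog '[[-0.4,-0.4,-2.5,0,0,0,255],[0,0,-3,0,0,0,255],[0,0,-3,0,0,0,255],[0,0,-2,0,0,0,255],[0,0,-1,0,0,0,255],[0,0,-0.4,0,0,0,255],[0,0,-0.3,0,0,0,255],[0,0,0,0,0,0,255]]'
```

```text
time: 15.3
tcp_pos: [0.4654, 0.1329, -0.0182]
ee_rot: [[1.0, -0.023, 0.002], [-0.023, -1.0, 0.0], [0.002, -0.0, -1.0]]
force: [-0.6, -0.1, -3.0]
width: 0.0553
grip_force: 64.5
```

Not in contact yet (force −3 N is close to the jar's weight). I'll lower a little more until it touches.

```bash
python3 -m jog '[[0,0,-0.2,0,0,0,255],[0,0,0,0,0,0,255],[0,0,0,0,0,0,255]]';python3 -m jog '[[0,0,-0.2,0,0,0,255],[0,0,0,0,0,0,255],[0,0,0,0,0,0,255]]'
```

```text
time: 15.55
tcp_pos: [0.465, 0.1331, -0.0201]
ee_rot: [[1.0, -0.023, 0.002], [-0.023, -1.0, 0.0], [0.002, -0.0, -1.0]]
force: [0.6, -0.3, -2.3]
width: 0.0556
grip_force: 64.5
time: 15.8
tcp_pos: [0.4649, 0.1331, -0.0224]
ee_rot: [[1.0, -0.023, 0.001], [-0.023, -1.0, 0.0], [0.001, -0.0, -1.0]]
force: [0.6, -0.1, -0.7]
width: 0.0557
grip_force: 64.6
```

```bash
python3 -m jog '[[0,0,-0.1,0,0,0,255],[0,0,0,0,0,0,200],[0,0,0,0,0,0,150],[0,0,0,0,0,0,60],[0,0,0,0,0,0,0],[0,0,0,0,0,0,0],[0,0,0,0,0,0,0],[0,0,1.5,0,0,0,0],[0,0,4,0,0,0,0],[0,0,4,0,0,0,0],[0,0,4,0,0,0,0],[0,-2,1,0,0,0,0]]'
python3 -m jog '[[0,-4,0,0,0,0,0],[0,-4,0,0,0,0,0],[0,-4,0,0,0,0,0],[0,-4,0,0,0,0,0],[0,-4,0,0,0,0,0],[0,-4,0,0,0,0,0],[-0.5,-4,0,0,0,0,0],[-1,-2,0,0,0,0,0],[0,0,0,0,0,0,0],[0,0,0,0,0,0,0]]'
cat >> h.py <<'E'
def look(c,ts):
    im=r.get_image(c);s=r.read_state()
    for t,z in ts.items():
        for d in r.place_of(t,c)[:5]:
            if d['confidence']>.3: print(c,t,round(d['confidence'],2),np.array(d['uv']),onz(im,d['uv'],z))
    print(s['tcp_pos'],s['time']);return im
np.set_printoptions(precision=4,suppress=True)
E
python3 - <<'E'
from h import *
im=look('wrist',{'bulb1':0});cv2.imwrite('pics/w7.png',im['img'])
look('scene',{'ferment_jar':.008,'trivet':0})
look('top',{'ferment_jar':.008,'bulb1':0,'trivet':0})
E
```

```text
time: 16.8
tcp_pos: [0.4682, 0.1146, 0.128]
ee_rot: [[1.0, -0.02, 0.011], [-0.02, -1.0, 0.001], [0.011, -0.001, -1.0]]
force: [0.6, -1.2, 0.3]
width: 0.0854
grip_force: 0.0
time: 17.63
tcp_pos: [0.4487, -0.1878, 0.1208]
ee_rot: [[1.0, -0.025, -0.0], [-0.025, -1.0, 0.001], [-0.0, -0.001, -1.0]]
force: [0.2, 0.4, -0.1]
width: 0.0854
grip_force: 0.0
wrist bulb1 0.66 [345.9 140.2] [ 0.4841 -0.2775  0.    ]
wrist bulb1 0.65 [163.8 201.9] [ 0.425  -0.0944  0.    ]
wrist bulb1 0.62 [269.2 184.2] [ 0.4416 -0.2029  0.    ]
wrist bulb1 0.57 [ 95.5 121.9] [ 0.5066 -0.0376  0.    ]
[ 0.4489 -0.1868  0.1208] 17.6833
scene ferment_jar 0.74 [275.5 287.3] [0.4659 0.1324 0.008 ]
scene trivet 0.63 [278.1 289.2] [0.4628 0.1268 0.    ]
[ 0.4493 -0.1859  0.1209] 17.7833
top ferment_jar 0.91 [179.4 248.8] [0.4614 0.1261 0.008 ]
top bulb1 0.7 [243.4 232.7] [ 0.5051 -0.0402  0.    ]
top bulb1 0.66 [329.6 242.3] [ 0.4828 -0.2679  0.    ]
top bulb1 0.65 [264.6 263.9] [ 0.4243 -0.097   0.    ]
top bulb1 0.36 [266.7 168.7] [ 0.6755 -0.1     0.    ]
top trivet 0.59 [175.7 244.8] [0.4713 0.1369 0.    ]
[ 0.4494 -0.186   0.121 ] 17.9333
```

View pics/w7.png

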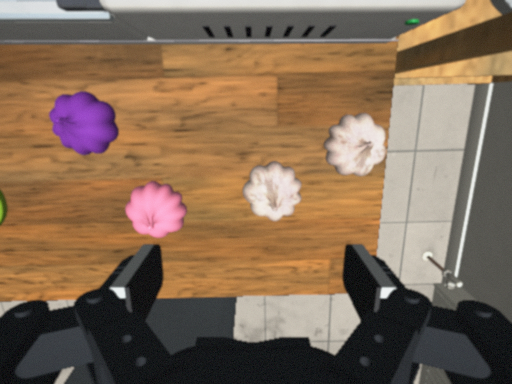

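Jar is on the trivet. White bulbs are at (272,191) and (356,144); pink (156,209) and purple (84,123) are not meant. The nearest white bulb comes first, and I turn the jaws about 28° so they stay clear of its neighbour.

```bash
python3 -m jog '[[-0.3,-0.6,0,0,0,-7,0],[-0.3,-0.6,0,0,0,-7,0],[-0.3,-0.4,0,0,0,-7,0],[0,0,0,0,0,-7,0],[0,0,0,0,0,0,0],[0,0,0,0,0,0,0],[0,0,0,0,0,0,0]]'
cat >> h.py <<'E'
def whites(c='wrist',z=.025):
    im=r.get_image(c);s=r.read_state();hsv=cv2.cvtColor(im['img'],cv2.COLOR_BGR2HSV)
    m=((hsv[...,1]<50)&(hsv[...,2]>150)).astype(np.uint8)
    k,l,st,ce=cv2.connectedComponentsWithStats(cv2.morphologyEx(m,cv2.MORPH_OPEN,np.ones((5,5))))
    for j in range(1,k):
        if 600<st[j,4]<9000: print(st[j],ce[j],onz(im,ce[j],z))
    print(s['tcp_pos'],s['ee_rot'][0]);return im
E
python3 - <<'E'
from h import *
whites();look('wrist',{'bulb1':0})
E
```

```text
time: 18.67
tcp_pos: [0.4403, -0.2028, 0.1211]
ee_rot: [[0.873, -0.487, 0.0], [-0.487, -0.873, 0.0], [-0.0, -0.0, -1.0]]
force: [-0.4, -0.1, -0.6]
width: 0.0854
grip_force: 0.0
[ 279   67   62   65 2658] [308.9048  98.9379] [ 0.4824 -0.2813  0.025 ]
[ 229  154   55   55 2157] [256.1706 180.643 ] [ 0.4412 -0.2068  0.025 ]
[ 309  264   48   89 2426] [333.1517 305.1937] [ 0.2839 -0.2122  0.025 ]
[ 0.4403 -0.2028  0.1211] [ 0.8732 -0.4873 -0.    ]
wrist bulb1 0.95 [170.1 237.8] [ 0.4251 -0.0933  0.    ]
wrist bulb1 0.94 [ 80.2 196.3] [ 0.5088 -0.0386  0.    ]
wrist bulb1 0.78 [303.5 101.6] [ 0.4807 -0.2798  0.    ]
wrist bulb1 0.7 [256.9 178.3] [ 0.4372 -0.2058  0.    ]
[ 0.4403 -0.2028  0.1211] 18.7667
```

```bash
python3 -m jog '[[0,-0.4,-3.5,0,0,0,0],[0,0,-4,0,0,0,0],[0,0,-4,0,0,0,0],[0,0,-2.5,0,0,0,0],[0,0,-1.5,0,0,0,0],[0,0,0,0,0,0,0],[0,0,0,0,0,0,255],[0,0,0,0,0,0,255],[0,0,0,0,0,0,255],[0,0,0,0,0,0,255],[0,0,0,0,0,0,255],[0,0,0,0,0,0,255]]' 40
```

```text
time: 19.82
tcp_pos: [0.4418, -0.2078, -0.0317]
ee_rot: [[0.872, -0.489, 0.003], [-0.489, -0.872, -0.002], [0.004, 0.0, -1.0]]
force: [-0.6, 3.2, 5.3]
width: 0.0514
grip_force: 41.3
```

```bash
python3 -m jog '[[0,0,1,0,0,0,255],[0,0,3,0,0,0,255],[0,0,4,0,0,5,255],[0,0,4,0,0,7,255],[0,0,4,0,0,7,255],[0,0,2,0,0,7,255],[1,1,0,0,0,7,255],[2.2,2.7,0,0,0,7,255],[2.2,2.7,0,0,0,7,255],[2.2,2.7,0,0,0,7,255],[2.2,2.7,0,0,0,7,255],[2.2,2.7,0,0,0,7,255]]' 40
python3 -m jog '[[2.2,2.7,0,0,0,7,255],[2.2,2.7,0,0,0,7,255],[2.2,2.7,0,0,0,7,255],[2.2,2.7,0,0,0,7,255],[1,1.5,0,0,0,7,255],[0,0,0,0,0,7,255],[0,0,0,0,0,7,255],[0,0,0,0,0,0,255],[0,0,0,0,0,0,255]]'
```

```text
time: 20.82
tcp_pos: [0.5613, -0.0606, 0.1479]
ee_rot: [[0.777, 0.63, 0.002], [0.63, -0.777, -0.001], [0.001, 0.002, -1.0]]
force: [0.4, -0.5, 0.3]
width: 0.0511
grip_force: 41.9
time: 21.57
tcp_pos: [0.6583, 0.0611, 0.1473]
ee_rot: [[0.043, 0.999, 0.001], [0.999, -0.043, -0.0], [-0.0, 0.001, -1.0]]
force: [0.5, -0.3, 0.0]
width: 0.0516
grip_force: 41.9
```

```bash
python3 -m jog '[[0.1,0.7,-3,0,0,1.2,255],[0,0,-4,0,0,0,255],[0,0,-4,0,0,0,255],[0,0,-2.5,0,0,0,255],[0,0,-1,0,0,0,255],[0,0,-0.7,0,0,0,255],[0,0,-0.3,0,0,0,255],[0,0,0,0,0,0,255]]'
python3 -m jog '[[0,0,-0.1,0,0,0,255],[0,0,0,0,0,0,255]]'
```

```text
time: 22.23
tcp_pos: [0.6604, 0.0678, -0.0074]
ee_rot: [[0.02, 1.0, 0.002], [1.0, -0.02, -0.0], [-0.0, 0.002, -1.0]]
force: [0.2, 0.6, -0.2]
width: 0.0514
grip_force: 41.9
time: 22.4
tcp_pos: [0.6607, 0.0679, -0.0078]
ee_rot: [[0.02, 1.0, 0.003], [1.0, -0.02, -0.0], [-0.0, 0.003, -1.0]]
force: [-0.1, 0.7, -0.8]
width: 0.0514
grip_force: 41.9
```

```bash
python3 -m jog '[[0,0,-0.1,0,0,0,255],[0,0,0,0,0,0,180],[0,0,0,0,0,0,90],[0,0,0,0,0,0,0],[0,0,0,0,0,0,0],[0,0,0,0,0,0,0],[0,0,2,0,0,0,0],[0,0,4,0,0,0,0],[0,0,4,0,0,0,0],[0,0,4,0,0,0,0],[-1,-1,1,0,0,0,0],[-1.8,-3.5,0,0,0,0,0]]'
python3 -m jog '[[-1.8,-3.5,0,0,0,0,0],[-1.8,-3.5,0,0,0,0,0],[-1.8,-3.5,0,0,0,0,0],[-1.8,-3.5,0,0,0,0,0],[-1.8,-3.5,0,0,0,0,0],[-1.8,-3.5,0,0,0,0,0],[-1.8,-3.5,0,0,0,0,0],[-1.8,-3.5,0,0,0,0,0],[-0.7,-2.3,0,0,0,0,0],[0,0,0,0,0,0,0],[0,0,0,0,0,0,0],[0,0,0,0,0,0,0]]'
python3 - <<'E'
from h import *
im=whites();look('wrist',{'bulb1':0});cv2.imwrite('pics/w8.png',im['img'])
look('scene',{'bulb1':.022,'ferment_jar':.008})
E
```

```text
time: 23.4
tcp_pos: [0.6351, 0.0253, 0.1452]
ee_rot: [[0.014, 1.0, 0.011], [1.0, -0.014, -0.0], [-0.0, 0.011, -1.0]]
force: [0.1, -1.1, -1.1]
width: 0.0854
grip_force: 0.0
time: 24.4
tcp_pos: [0.4802, -0.2794, 0.1389]
ee_rot: [[0.019, 1.0, -0.0], [1.0, -0.019, 0.001], [0.001, -0.0, -1.0]]
force: [0.8, -0.4, -0.2]
width: 0.0854
grip_force: 0.0
[ 483   61   29   98 1885] [499.1973 111.9432] [ 0.71  -0.22   0.025]
[ 227  154   54   50 1938] [252.9241 179.0531] [ 0.4817 -0.2798  0.025 ]
[ 0.4804 -0.279   0.1389] [ 0.0182  0.9998 -0.0003]
[ 0.4806 -0.2788  0.1389] 24.5
scene bulb1 0.75 [337.7 240.9] [ 0.4133 -0.0678  0.022 ]
scene bulb1 0.64 [342.8 203.5] [ 0.4668 -0.2384  0.022 ]
scene bulb1 0.58 [297.4 242.4] [ 0.4904 -0.0121  0.022 ]
scene bulb1 0.56 [218.3 234.8] [0.6631 0.0618 0.022 ]
scene bulb1 0.35 [281.5 150.2] [ 0.7885 -0.4766  0.022 ]
scene ferment_jar 0.62 [278.1 285.3] [0.4644 0.1244 0.008 ]
[ 0.4806 -0.2788  0.139 ] 24.6
```

View pics/w8.png

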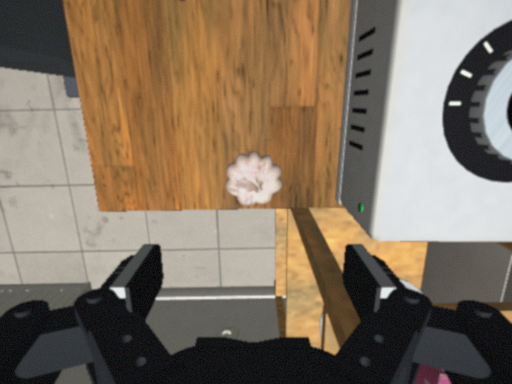

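The view shows the second white bulb at (253,179) near the worktop edge. The shelf post behind it works out at y≈−0.4, which is clear. Grasping it now.

```bash
python3 -m jog '[[0,-0.1,-3.5,0,0,0,0],[0,0,-4,0,0,0,0],[0,0,-4,0,0,0,0],[0,0,-3.5,0,0,0,0],[0,0,-2.2,0,0,0,0],[0,0,0,0,0,0,0],[0,0,0,0,0,0,255],[0,0,0,0,0,0,255],[0,0,0,0,0,0,255],[0,0,0,0,0,0,255],[0,0,0,0,0,0,255],[0,0,0,0,0,0,255]]' 40
```

```text
time: 25.7
tcp_pos: [0.4821, -0.2826, -0.03]
ee_rot: [[0.019, 1.0, 0.004], [1.0, -0.019, -0.003], [-0.003, 0.004, -1.0]]
force: [-0.7, 1.8, 6.4]
width: 0.0519
grip_force: 42.3
```

```bash
python3 -m jog '[[0,0,1,0,0,0,255],[0,0,3,0,0,0,255],[0,0,4,0,0,0,255],[0,0,4,0,0,0,255],[0,0,4,0,0,0,255],[0,0,2,0,0,0,255],[1,1.5,0,0,0,0,255],[1.9,3,0,0,0,0,255],[1.9,3,0,0,0,0,255],[1.9,3,0,0,0,0,255],[1.9,3,0,0,0,0,255],[1.9,3,0,0,0,0,255]]' 40
python3 -m jog '[[1.9,3,0,0,0,0,255],[1.9,3,0,0,0,0,255],[1.9,3,0,0,0,0,255],[1.3,1.3,0,0,0,0,255],[0,0,0,0,0,0,255],[0,0,0,0,0,0,255],[0,0,0,0,0,0,255]]'
```

```text
time: 26.7
tcp_pos: [0.586, -0.1144, 0.1486]
ee_rot: [[0.019, 1.0, 0.002], [1.0, -0.019, -0.001], [-0.001, 0.002, -1.0]]
force: [0.4, -0.3, 0.4]
width: 0.0521
grip_force: 42.1
time: 27.28
tcp_pos: [0.6547, -0.0136, 0.1477]
ee_rot: [[0.02, 1.0, 0.0], [1.0, -0.02, -0.0], [-0.0, 0.0, -1.0]]
force: [-0.4, -0.8, -0.6]
width: 0.052
grip_force: 42.2
```

```bash
python3 -m jog '[[0.2,0,-3.5,0,0,0,255],[0,0,-4,0,0,0,255],[0,0,-4,0,0,0,255],[0,0,-2.5,0,0,0,255],[0,0,-1,0,0,0,255],[0,0,-0.6,0,0,0,255],[0,0,0,0,0,0,255],[0,0,0,0,0,0,255]]'
python3 -m jog '[[0,0,0,0,0,0,180],[0,0,0,0,0,0,90],[0,0,0,0,0,0,0],[0,0,0,0,0,0,0],[0,0,0,0,0,0,0],[0,0,2,0,0,0,0],[0,0,4,0,0,0,0],[0,0,4,0,0,0,0],[0,0,4,0,0,0,0],[-2,0,4,0,0,-4.5,0],[-4,0,0,0,0,-7,0],[-4,0,0,0,0,-7,0]]'
python3 -m jog '[[-4,0,0,0,0,-7,0],[-4,0,0,0,0,-7,0],[0,0,0,0,0,-7,0],[0,0,0,0,0,-7,0],[0,0,0,0,0,-7,0],[0,0,0,0,0,-7,0],[0,0,0,0,0,-7,0],[0,0,0,0,0,-7,0],[0,0,0,0,0,-7,0],[0,0,0,0,0,-7,0],[0,0,0,0,0,-7,0],[0,0,0,0,0,0,0]]'
python3 - <<'E'
from h import *
look('scene',{'bulb1':.022,'ferment_jar':.008,'hatch_handle':.132})
look('top',{'bulb1':.022,'ferment_jar':.008,'hatch_handle':.132})
im=look('wrist',{'bulb1':.022,'hatch_handle':.132});cv2.imwrite('pics/w9.png',im['img'])
E
```

```text
time: 27.95
tcp_pos: [0.6583, -0.0142, -0.0069]
ee_rot: [[0.02, 1.0, 0.003], [1.0, -0.02, -0.001], [-0.001, 0.003, -1.0]]
force: [0.2, -0.1, -0.0]
width: 0.0522
grip_force: 41.8
time: 28.95
tcp_pos: [0.5601, -0.0135, 0.1721]
ee_rot: [[0.341, 0.94, 0.007], [0.94, -0.341, -0.002], [0.001, 0.007, -1.0]]
force: [-0.7, 0.3, -0.5]
width: 0.0855
grip_force: 0.0
time: 29.95
tcp_pos: [0.4785, -0.0129, 0.1684]
ee_rot: [[0.993, -0.117, 0.0], [-0.117, -0.993, -0.0], [0.0, -0.0, -1.0]]
force: [-0.5, 1.0, 0.0]
width: 0.0856
grip_force: 0.0
scene bulb1 0.84 [299.9 241.1] [ 0.4878 -0.0198  0.022 ]
scene bulb1 0.81 [336.6 240.8] [ 0.4157 -0.0668  0.022 ]
scene bulb1 0.56 [238.4 221.3] [ 0.6561 -0.0126  0.022 ]
scene ferment_jar 0.8 [277.4 287.1] [0.463  0.1299 0.008 ]
scene hatch_handle 0.63 [277.9 284.6] [0.4016 0.2451 0.132 ]
scene hatch_handle 0.62 [254.6 170.2] [ 0.658  -0.0909  0.132 ]
[ 0.4785 -0.0129  0.1684] 30.0
top bulb1 0.91 [231.9 174.1] [ 0.6576 -0.008   0.022 ]
top bulb1 0.66 [260.7 265.6] [ 0.4216 -0.0858  0.022 ]
top bulb1 0.56 [206.2 174.7] [0.6551 0.059  0.022 ]
top bulb1 0.52 [245.1 230.6] [ 0.511  -0.0444  0.022 ]
top ferment_jar 0.74 [263.5 120.6] [ 0.8032 -0.0897  0.008 ]
top ferment_jar 0.72 [178.8 248.1] [0.4632 0.1277 0.008 ]
top hatch_handle 0.7 [264.9 169.7] [ 0.6586 -0.0888  0.132 ]
top hatch_handle 0.32 [178.1 116.9] [0.783  0.1211 0.132 ]
[ 0.4785 -0.013   0.1684] 30.2
wrist bulb1 0.96 [326.  205.7] [ 0.4306 -0.0903  0.022 ]
wrist bulb1 0.59 [276.2 139.4] [ 0.5103 -0.0416  0.022 ]
[ 0.4785 -0.013   0.1684] 30.4
```

View pics/w9.png

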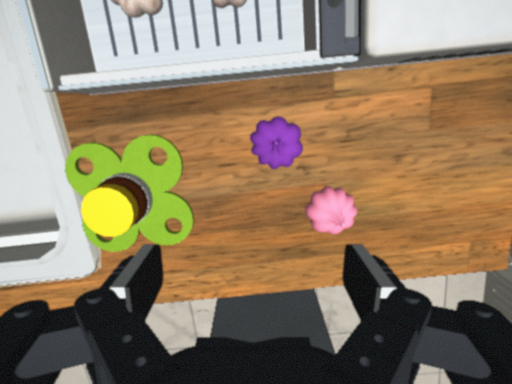

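Both white bulbs are in the chamber, the jar (cap at (110,210)) stands on the trivet, and the decoys have not moved. Now I close the hatch.

```bash
python3 -m jog '[[3.6,-1.5,0,0,0,2.7,0],[3.6,-1.5,0,0,0,2.7,0],[3.6,-1.5,0,0,0,0,0],[3.6,-1.5,0,0,0,0,0],[3.6,-1.5,0,0,0,0,0],[0,0,-3,0,0,0,0],[0,0,-3,0,0,0,0],[0,0,-2.2,0,0,0,0],[0,0,0,0,0,0,0],[0,0,0,0,0,0,0],[0,0,0,0,0,0,0]]' 60
python3 -m jog '[[0,0,0,0,0,0,255],[0,0,0,0,0,0,255],[0,0,0,0,0,0,255],[0,0,0,0,0,0,255],[0,0,0,0,0,0,255],[0,0,0,0,0,0,255],[0,0,0,0,0,0,255],[0,0,0,0,0,0,255]]'
```

```text
time: 31.42
tcp_pos: [0.6596, -0.0882, 0.0882]
ee_rot: [[1.0, -0.021, 0.002], [-0.021, -1.0, -0.001], [0.002, 0.001, -1.0]]
force: [-0.1, -0.3, 1.1]
width: 0.0852
grip_force: 0.0
time: 32.08
tcp_pos: [0.6586, -0.088, 0.0868]
ee_rot: [[1.0, -0.021, 0.0], [-0.021, -1.0, -0.0], [0.0, 0.0, -1.0]]
force: [-1.0, -0.5, 2.7]
width: 0.0085
grip_force: 58.6
```

```bash
python3 -m jog '[[0,1,0,0,0,0,255],[0.04,1.8,0,0,0,0,255],[0.04,1.8,0,0,0,0,255],[0.04,1.8,0,0,0,0,255],[0.04,1.8,0,0,0,0,255],[0.04,1.8,0,0,0,0,255],[0.04,1.8,0,0,0,0,255],[0.04,1.8,0,0,0,0,255],[0.04,1.8,0,0,0,0,255],[0.04,1.8,0,0,0,0,255],[0.04,1.8,0,0,0,0,255],[0,1.2,0,0,0,0,255]]' 60
python3 -m jog '[[0,0.2,0,0,0,0,255],[0,0.2,0,0,0,0,255],[0,0.2,0,0,0,0,255],[0,0,0,0,0,0,255]]'
python3 -m jog '[[0,0.2,0,0,0,0,255],[0,0.2,0,0,0,0,255],[0,0,0,0,0,0,255]]'
```

```text
time: 33.08
tcp_pos: [0.6633, 0.1157, 0.0868]
ee_rot: [[1.0, -0.02, 0.002], [-0.02, -1.0, -0.0], [0.002, 0.0, -1.0]]
force: [3.5, -2.5, 1.2]
width: 0.0087
grip_force: 58.7
time: 33.42
tcp_pos: [0.6633, 0.1167, 0.0868]
ee_rot: [[1.0, -0.021, 0.001], [-0.021, -1.0, -0.007], [0.001, 0.007, -1.0]]
force: [1.2, -11.5, 3.0]
width: 0.0086
grip_force: 59.5
time: 33.67
tcp_pos: [0.6632, 0.1165, 0.0868]
ee_rot: [[1.0, -0.021, -0.0], [-0.021, -1.0, -0.013], [0.0, 0.013, -1.0]]
force: [0.5, -24.1, 3.1]
width: 0.0086
grip_force: 59.8
```

```bash
python3 -m jog '[[0,0,0,0,0,0,0],[0,0,0,0,0,0,0],[0,0,0,0,0,0,0],[0,0,0,0,0,0,0],[0,0,0,0,0,0,0],[0,-0.7,1,0,0,0,0],[0,0,4,0,0,0,0],[0,0,4,0,0,0,0],[-0.2,-4,0,0,0,0,0],[-0.2,-4,0,0,0,0,0],[-0.2,-4,0,0,0,0,0],[-0.2,-4,0,0,0,0,0]]' 60
python3 -m jog '[[-0.2,-4,0,0,0,0,0],[0,-4,0,0,0,0,0],[0,-4,0,0,0,0,0],[0,-4,0,0,0,0,0],[0,-1,0,0,0,0,0],[0,0,0,0,0,0,0],[0,0,0,0,0,0,0],[0,0,0,0,0,0,0]]' 60
python3 - <<'E'
from h import *
look('top',{'hatch_handle':.132})
im=look('wrist',{'timer_grip':.151,'ring_mark':.127});cv2.imwrite('pics/w10.png',cv2.resize(im['img'][80:280,130:380],None,fx=3,fy=3,interpolation=3));cv2.imwrite('pics/w10f.png',im['img'])
print(proj(im,[.654,-.211,.151]))
look('scene',{'timer_grip':.151,'ring_mark':.127,'hatch_handle':.132})
E
```

```text
time: 34.67
tcp_pos: [0.6545, -0.0445, 0.1778]
ee_rot: [[1.0, -0.02, 0.002], [-0.02, -1.0, -0.0], [0.002, 0.0, -1.0]]
force: [0.8, -0.2, 0.0]
width: 0.0852
grip_force: 0.0
time: 35.33
tcp_pos: [0.6526, -0.2114, 0.1766]
ee_rot: [[1.0, -0.02, 0.0], [-0.02, -1.0, 0.001], [-0.0, -0.001, -1.0]]
force: [1.1, 0.1, -0.6]
width: 0.0857
grip_force: 0.0
top hatch_handle 0.64 [177.1 165.1] [0.6666 0.1209 0.132 ]
[ 0.6527 -0.2111  0.1766] 35.3833
wrist timer_grip 0.82 [249.7 204.8] [ 0.6561 -0.2096  0.151 ]
wrist ring_mark 0.91 [217.1 176.7] [ 0.6711 -0.185   0.127 ]
wrist ring_mark 0.56 [145.8 164.7] [ 0.6814 -0.1315  0.127 ]
[ 0.6528 -0.2111  0.1765] 35.4833
[251.3696 207.6626]
scene timer_grip 0.68 [280.  148.4] [ 0.6522 -0.2113  0.151 ]
scene ring_mark 0.63 [268.5 155.6] [ 0.6813 -0.1998  0.127 ]
scene hatch_handle 0.61 [200.7 203.4] [0.6671 0.1119 0.132 ]
[ 0.6527 -0.2119  0.1764] 35.6333
```

View pics/w10.png

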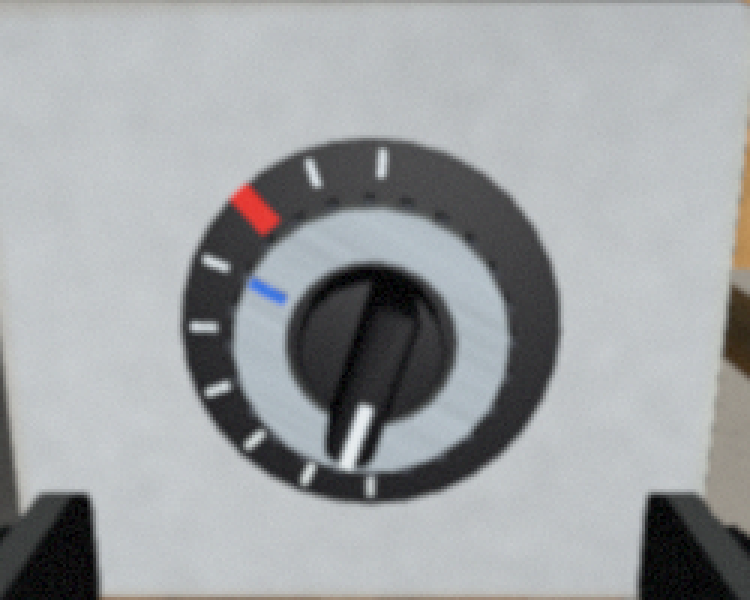

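```bash
python3 - <<'E'
from h import *
im=r.get_image('wrist')
f=lambda u,v,z:onz(im,(130+u/3,80+v/3),z)
print('ring',f(371.5,339.5,.127),'dial',f(371.5,320,.113),'disc',f(372,343,.133))
c=f(371.5,320,.113)
for n,(u,v) in dict(red=(255,210),m0=(371,487),m1=(308,475),m16=(203,327)).items():
    d=f(u,v,.113)-c;print(n,np.arctan2(d[1],-d[0]))
d=f(348,465,.161)-f(366,405,.161);print('ptr',np.arctan2(d[1],-d[0]))
E
python3 -m jog '[[0,0,0,0,0,7,0],[0,0,0,0,0,7,0],[0,0,0,0,0,7,0],[0,0,0,0,0,7,0],[0,0,0,0,0,7,0],[0,0,0,0,0,7,0],[0,0,0,0,0,7,0],[0,0,0,0,0,7,0],[0,0,0,0,0,7,0],[0,0,0,0,0,7,0],[0,0,0,0,0,7,0],[0,0,0,0,0,7,0]]'
python3 -m jog '[[0,0,0,0,0,7,0],[0,0,0,0,0,7,0],[0,0,0,0,0,7,0],[0,0,0,0,0,7,0],[0,0,0,0,0,7,0],[0,0,0,0,0,7,0],[0,0,0,0,0,7,0],[0,0,0,0,0,7,0],[0,0,0,0,0,7,0],[0,0,0,0,0,7,0],[0,0,0,0,0,7,0],[0,0,0,0,0,0,0]]'
```

```text
ring [ 0.6573 -0.214   0.127 ] dial [ 0.6587 -0.2141  0.113 ] disc [ 0.6582 -0.2141  0.133 ]
red 2.364899904160286
m0 0.021523414202595875
m1 0.3949053161285445
m16 1.54728802025476
ptr 0.2945313171517609
time: 36.83
tcp_pos: [0.6525, -0.213, 0.1763]
ee_rot: [[0.12, 0.993, -0.0], [0.993, -0.12, 0.0], [0.0, -0.0, -1.0]]
force: [-0.5, 0.4, -0.3]
width: 0.0855
grip_force: 0.0
time: 37.83
tcp_pos: [0.6525, -0.213, 0.1764]
ee_rot: [[-0.939, 0.344, -0.0], [0.344, 0.939, 0.0], [0.0, 0.0, -1.0]]
force: [-0.8, -0.2, -0.4]
width: 0.0854
grip_force: 0.0
```

```bash
cat >> h.py <<'E'
def dial():
    im=r.get_image('wrist');s=r.read_state();p=proj(im,[.656,-.212,.113]);g=im['img'];hsv=cv2.cvtColor(g,cv2.COLOR_BGR2HSV).astype(int)
    d=((g.max(2)<100)).astype(np.uint8);yy,xx=np.mgrid[:384,:512];near=np.hypot(xx-p[0],yy-p[1])<80
    d[~near]=0;k,l,st,ce=cv2.connectedComponentsWithStats(d);pts=np.argwhere((l>0)&(st[l,4]>30))[:,::-1].astype(np.int32)
    e=cv2.fitEllipse(cv2.convexHull(pts)) ;out={'dial':onz(im,e[0],.113),'ax':e[1]}
    red=(hsv[...,1]>130)&((hsv[...,0]<8)|(hsv[...,0]>172))&near;blue=(hsv[...,1]>90)&(hsv[...,0]>100)&(hsv[...,0]<130)&(hsv[...,2]>120)&near
    for n,m,z in(('red',red,.113),('blue',blue,.127)):
        a=np.argwhere(m)[:,::-1]
        if len(a)>5:
            P=onz(im,a.mean(0),z);q=P-[KX,KY,z];out[n]=(P,np.arctan2(q[1],-q[0]),len(a))
    w=(hsv[...,1]<40)&(hsv[...,2]>190)&(np.hypot(xx-proj(im,[KX,KY,.161])[0],yy-proj(im,[KX,KY,.161])[1])<40)
    k,l,st,ce=cv2.connectedComponentsWithStats(w.astype(np.uint8))
    out['w']=[(st[j],onz(im,ce[j],.161)) for j in range(1,k) if 15<st[j,4]<400]
    for x in out.items():print(*x)
    return im
KX,KY=.656,-.212
E
python3 - <<'E'
from h import *
im=dial();cv2.imwrite('pics/w11.png',im['img'])
for t in('temp_ring','timer_knob'):
    for d in r.masks_of(t,'wrist')[:1]:
        x=d['extent'];c=(x[0]+x[2]/2-.5,x[1]+x[3]/2-.5);print(t,d['confidence'],x,onz(im,c,.127))
look('wrist',{'timer_grip':.151,'ring_mark':.127})
E
```

```text
dial [ 0.6537 -0.2107  0.113 ]
ax (119.04698181152344, 124.52938842773438)
red (array([ 0.6906, -0.182 ,  0.113 ]), np.float64(2.4273715405171865), 119)
blue (array([ 0.6725, -0.1855,  0.127 ]), np.float64(2.1268359981327363), 53)
w [(array([254, 190,   4,  23,  92], dtype=int32), array([ 0.6459, -0.2081,  0.161 ])), (array([240, 252,  34,   5,  63], dtype=int32), array([ 0.6831, -0.221 ,  0.161 ]))]
temp_ring 0.68 [207.5, 150.3, 94.5, 94.1] [ 0.6529 -0.2114  0.127 ]
timer_knob 0.71 [230.1, 176.9, 51.5, 64.9] [ 0.6625 -0.214   0.127 ]
wrist timer_grip 0.97 [252.5 212.9] [ 0.6566 -0.2142  0.151 ]
wrist ring_mark 0.82 [292.3 208.2] [ 0.6721 -0.1864  0.127 ]
[ 0.6525 -0.213   0.1763] 38.0333
```

```bash
python3 -m jog '[[0.35,0.1,-2,0,0,2.3,0],[0,0,-3,0,0,0,0],[0,0,-2,0,0,0,0],[0,0,-0.6,0,0,0,0],[0,0,0,0,0,0,0],[0,0,0,0,0,0,0],[0,0,0,0,0,0,255],[0,0,0,0,0,0,255],[0,0,0,0,0,0,255],[0,0,0,0,0,0,255],[0,0,0,0,0,0,255],[0,0,0,0,0,0,255]]' 25
python3 -m jog '[[0,0,0,0,0,0,255],[0,0,0,0,0,0,255],[0,0,0,0,0,0,255]]'
python3 -c "
from plant import r;s=r.read_state();print(s['moment'],s['joint_pos'])"
```

```text
time: 39.13
tcp_pos: [0.6561, -0.212, 0.1006]
ee_rot: [[-0.952, 0.307, 0.0], [0.307, 0.952, -0.0], [-0.0, 0.0, -1.0]]
force: [0.3, 0.5, 0.9]
width: 0.0122
grip_force: 1.1
time: 39.38
tcp_pos: [0.6561, -0.2119, 0.1007]
ee_rot: [[-0.952, 0.307, 0.0], [0.307, 0.952, 0.0], [-0.0, 0.0, -1.0]]
force: [-0.4, 0.9, 1.9]
width: 0.0113
grip_force: 29.3
[0.16365845 0.16164567 0.03771594] [-4.76461215e-01  4.24883427e-01  1.51289972e+00  1.41665512e-04
  1.20372925e+00 -1.73483900e+00]
```

```bash
python3 -m jog '[[0,0,0,0,0,-2,255],[0,0,0,0,0,-5,255],[0,0,0,0,0,-5.5,255],[0,0,0,0,0,-5.5,255],[0,0,0,0,0,-5.5,255],[0,0,0,0,0,-5.5,255],[0,0,0,0,0,-5.5,255],[0,0,0,0,0,-5.5,255],[0,0,0,0,0,-5.5,255],[0,0,0,0,0,-5.5,255],[0,0,0,0,0,-5.5,255],[0,0,0,0,0,-5.5,255]]'
python3 -m jog '[[0,0,0,0,0,-5.5,255],[0,0,0,0,0,-5.5,255],[0,0,0,0,0,-5.5,255],[0,0,0,0,0,-5.5,255],[0,0,0,0,0,-5.5,255],[0,0,0,0,0,-5.5,255],[0,0,0,0,0,-5.5,255],[0,0,0,0,0,-5.5,255],[0,0,0,0,0,-5.5,255],[0,0,0,0,0,-5.5,255],[0,0,0,0,0,-3.8,255],[0,0,0,0,0,0,255]]'
python3 - <<'E'
from h import *
s=r.read_state();R=np.array(s['ee_rot']);print(np.arctan2(R[1,0],R[0,0]),s['width'],s['tcp_pos'],s['moment'],s['grip_force'])
E
```

```text
time: 40.38
tcp_pos: [0.6556, -0.2124, 0.1007]
ee_rot: [[-0.171, 0.985, -0.001], [0.985, 0.171, -0.001], [-0.0, -0.001, -1.0]]
force: [-2.4, -0.0, 3.1]
width: 0.0116
grip_force: 29.4
time: 41.38
tcp_pos: [0.6549, -0.2122, 0.1007]
ee_rot: [[0.753, 0.658, -0.003], [0.658, -0.753, 0.0], [-0.002, -0.002, -1.0]]
force: [-6.1, 0.9, 4.5]
width: 0.0113
grip_force: 29.7
0.718477532932642 0.011254829581092684 [ 0.6549 -0.2122  0.1007] [ 0.1275  1.0078 -0.024 ] 29.66357409954071
```

```bash
python3 -m jog '[[0,0,0,0,0,0,200],[0,0,0,0,0,0,100],[0,0,0,0,0,0,0],[0,0,0,0,0,0,0],[0,0,0,0,0,0,0],[0,0,1,0,0,0,0],[0,0,3,0,0,0,0],[0,0,4,0,0,0,0],[-2,0,0,0,0,0,0],[0,0,0,0,0,0,0],[0,0,0,0,0,0,0],[0,0,0,0,0,0,0]]'
python3 - <<'E'
from h import *
im=r.get_image('wrist');s=r.read_state()
a=im['img'][60:300,100:412];p0=cv2.resize(a,None,fx=1.6,fy=1.6,interpolation=3)
sc=r.get_image('scene')['img'][140:320,120:370];p1=cv2.resize(sc,None,fx=1.2,fy=1.2,interpolation=3)
c=np.zeros((600,800,3),np.uint8);c[:384,:499]=p0;c[384:600,:300]=p1
t=r.get_image('top')['img'][90:290,130:370];p2=cv2.resize(t,None,fx=1.25,fy=1.08);c[384:600,300:600]=p2
cv2.imwrite('pics/fin.png',c);print(s['tcp_pos'],s['ee_rot'][0]);cv2.imwrite('pics/w12.png',im['img'])
dial()
E
```

```text
time: 42.38
tcp_pos: [0.6359, -0.2117, 0.1796]
ee_rot: [[0.751, 0.66, -0.001], [0.66, -0.751, 0.001], [-0.0, -0.001, -1.0]]
force: [-0.4, 1.2, -0.4]
width: 0.0851
grip_force: 0.0
[ 0.6358 -0.2116  0.1792] [ 0.7513  0.66   -0.0016]
dial [ 0.6584 -0.2101  0.113 ]
ax (121.97383117675781, 125.7556381225586)
red (array([ 0.6895, -0.1829,  0.113 ]), np.float64(2.4258342128533705), 139)
blue (array([ 0.6715, -0.1859,  0.127 ]), np.float64(2.107240101788207), 56)
w [(array([270, 164,   5,  23,  93], dtype=int32), array([ 0.6648, -0.2047,  0.161 ]))]
```

View pics/fin.png

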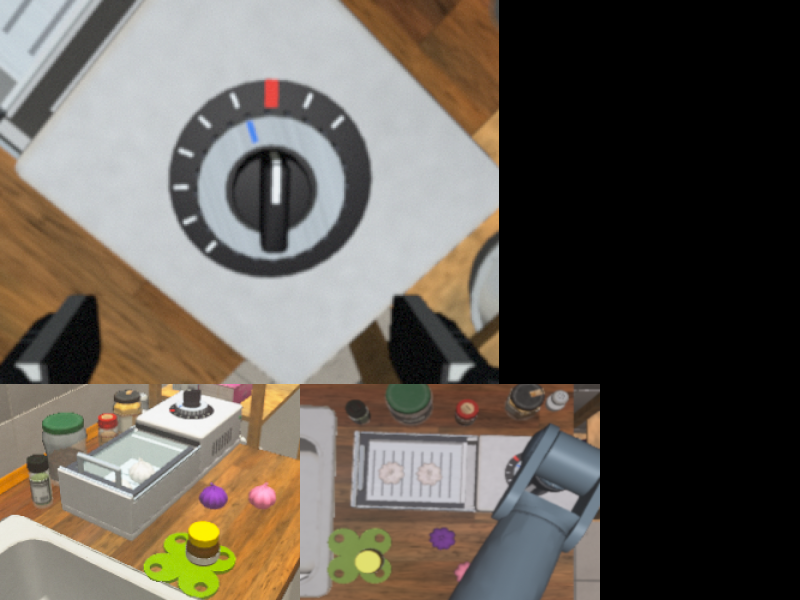

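The final picture shows the pointer (275,185) in line with the red mark (271,95), and the blue ring mark where it was. The hatch is shut over two bulbs, and the jar stands on the trivet.

Run:
```python
from plant import r
print(r.close_job())
```

```text
the job is handed in; nothing more can be done
None
```

The job is handed in, though the judge returned no verdict: the jar stands on the trivet, both white bulbs are in the chamber, the hatch was pushed fully shut, and then the timer was set to the red mark with the ring left as it was.

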